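# Restock the sample-vial carrying case

## Task

Flip the steel hasp off its staple and swing it up clear, then pull the case's lid open by its orange knob until it leans back past upright on its own. Find the two empty foam pockets and stand a spare blue-capped vial from the bench in each, upright on the pocket's floor and set down, not dropped; leave the case open, and leave the vials already in it, the red-capped vials, the jar and the green box where they are.

Things in the scene. Friction and masses are not known exactly. Their poses are not given: they have to be found in the camera images.
- case_floor (a point): White plastic carrying case, 136 mm (its x) x 212 mm (its y), walls 6 mm, rim 75 mm high, fixed to the bench. This point: centre of its underside, on the bench; x points from its front (hasp and knob, robot side) to its rear (lid hinge), z up. Inside, grey foam with six pockets, its top 58 mm above the bench; stocked vials reach 94 mm above the bench.
- lid_hinge (a point): point on the lid's hinge axis (parallel to the case's y), centre of the rear rim, 75 mm above the bench, 68 mm behind the case's centre
- lid (a joint): pale blue lid with dark blue panel on top, a shallow cap 30 mm high, 136 x 212 mm; shut, its top lies 105 mm (panel 107 mm) above the bench. 0 = shut, grows as its front edge rises and swings to the rear, stop at 2.0 rad (leaning back, beyond upright). The stiff hinge keeps it where it is left; some 4 to 7 N at the knob moves it.
- lid_knob (a point): centre of the lid's orange barrel knob (cylinder along the case's y, 18 mm long, 16 mm diameter), on a short stem 9 mm thick that sticks straight out of the lid's front wall; the centre is 32 mm out from the wall, 168 mm in front of the hinge axis and 12 mm above it when shut, 45 mm to the +y side of the case's middle. Turns with the lid, ends up above the lid's upper edge.
- hasp (a joint): steel hasp hung on the lid's front wall, its slot over the small staple on the case's front wall. 0 = hanging over the staple; grows as its lower end swings out to the front and then up; stop at 2.2 rad. Stays where it is left, turned by under 2 N.
- hasp_hinge (a point): middle of the hasp's hinge pin (parallel to the case's y), on the lid's front wall, 74 mm in front of the case's centre, 45 mm to its -y side, 89 mm above the bench while the lid is shut
- hasp_knob (a point): centre of the hasp's black roller knob (cylinder along the case's y, 16 mm long, 14 mm diameter, spins freely on its pin, so it turns in the grip). The hasp is a strap 14 mm wide and 30 mm long hanging from its pin; at its lower end an 8 mm wide stem sticks out to the front, the knob at its end. Knob centre: 28 mm in front of and 28 mm below the hinge pin while hanging (61 mm above the bench). Turns with the hasp, round the pin.
- pocket0 (a point): pocket in the front row, right (-y): the point where the centre of a vial standing on the pocket's floor belongs (35 mm above that floor, 59 mm above the bench). Square, 38 mm wide, 34 mm deep; 60 mm apart along y, 50 mm along x; two of the six are empty, which ones varies
- pocket1 (a point): pocket in the front row, middle: the point where the centre of a vial standing on the pocket's floor belongs (35 mm above that floor, 59 mm above the bench). Square, 38 mm wide, 34 mm deep; 60 mm apart along y, 50 mm along x; two of the six are empty, which ones varies
- pocket2 (a point): pocket in the front row, left (+y): the point where the centre of a vial standing on the pocket's floor belongs (35 mm above that floor, 59 mm above the bench). Square, 38 mm wide, 34 mm deep; 60 mm apart along y, 50 mm along x; two of the six are empty, which ones varies
- pocket3 (a point): pocket in the rear row, right (-y): the point where the centre of a vial standing on the pocket's floor belongs (35 mm above that floor, 59 mm above the bench). Square, 38 mm wide, 34 mm deep; 60 mm apart along y, 50 mm along x; two of the six are empty, which ones varies
- pocket4 (a point): pocket in the rear row, middle: the point where the centre of a vial standing on the pocket's floor belongs (35 mm above that floor, 59 mm above the bench). Square, 38 mm wide, 34 mm deep; 60 mm apart along y, 50 mm along x; two of the six are empty, which ones varies
- pocket5 (a point): pocket in the rear row, left (+y): the point where the centre of a vial standing on the pocket's floor belongs (35 mm above that floor, 59 mm above the bench). Square, 38 mm wide, 34 mm deep; 60 mm apart along y, 50 mm along x; two of the six are empty, which ones varies
- stock0_mid (a point): vial already stocked in one of the pockets (which one varies): white cylinder with a blue band and a blue cap, 30 mm diameter, 70 mm tall, about 60 g; this point is its centre, half-way up
- stock1_mid (a point): vial already stocked in one of the pockets (which one varies): white cylinder with a blue band and a blue cap, 30 mm diameter, 70 mm tall, about 60 g; this point is its centre, half-way up
- stock2_mid (a point): vial already stocked in one of the pockets (which one varies): white cylinder with a blue band and a blue cap, 30 mm diameter, 70 mm tall, about 60 g; this point is its centre, half-way up
- stock3_mid (a point): vial already stocked in one of the pockets (which one varies): white cylinder with a blue band and a blue cap, 30 mm diameter, 70 mm tall, about 60 g; this point is its centre, half-way up
- spareA_mid (a point): spare vial standing on the bench: white cylinder with a blue band and a blue cap, 30 mm diameter, 70 mm tall, about 60 g; this point is its centre, half-way up
- spareB_mid (a point): spare vial standing on the bench: white cylinder with a blue band and a blue cap, 30 mm diameter, 70 mm tall, about 60 g; this point is its centre, half-way up
- decoyA_mid (a point): amber vial with a red cap, 30 mm diameter, 70 mm tall, standing about 20 mm clear of spareA; not part of the stock. Centre, half-way up
- decoyB_mid (a point): amber vial with a red cap, 30 mm diameter, 70 mm tall, standing about 20 mm clear of spareB; not part of the stock. Centre, half-way up
- jar_mid (a point): white-labelled jar with yellow cap, 54 mm diameter, 62 mm tall, on the bench; its centre
- tipbox_mid (a point): green box with clear lid, 66 x 66 x 55 mm, on the bench; its centre
Mind the look-alikes: they are no part of the job. What is shaped like the part that bears jar_mid but turquoise is not meant. Leave any turquoise look-alike of the part that bears spareB_mid alone.

How it is judged (in metres and radians):
On the way, in this order (a step that is already met when the one before it is completed fails the run):
1. hasp swung clear of its staple (over 1.2 rad) with the lid still down (under 0.3 rad) (value of joint hasp above 1.2 rad and value of joint lid below 0.3 rad), for 0.2 s.
2. lid open beyond upright (over 1.6 rad) (value of joint lid above 1.6 rad), for 0.2 s.
At the end, for the whole second after the job is handed in: Each of the six pockets holds one blue-capped vial, its centre within 10 mm of the seated point and within 0.2 rad of upright, all at rest; lid open over 1.5 rad, hasp over 1.2 rad; the four stocked vials within 15 mm of where they began; red-capped vials, jar and green box within 30 mm and upright (((distance between stock0_mid and pocket0 below 0.01 m and angle between stock0_mid's own z axis and vertical below 0.2 rad) or (distance between stock1_mid and pocket0 below 0.01 m and angle between stock1_mid's own z axis and vertical below 0.2 rad) or (distance between stock2_mid and pocket0 below 0.01 m and angle between stock2_mid's own z axis and vertical below 0.2 rad) or (distance between stock3_mid and pocket0 below 0.01 m and angle between stock3_mid's own z axis and vertical below 0.2 rad) or (distance between spareA_mid and pocket0 below 0.01 m and angle between spareA_mid's own z axis and vertical below 0.2 rad) or (distance between spareB_mid and pocket0 below 0.01 m and angle between spareB_mid's own z axis and vertical below 0.2 rad)) and ((distance between stock0_mid and pocket1 below 0.01 m and angle between stock0_mid's own z axis and vertical below 0.2 rad) or (distance between stock1_mid and pocket1 below 0.01 m and angle between stock1_mid's own z axis and vertical below 0.2 rad) or (distance between stock2_mid and pocket1 below 0.01 m and angle between stock2_mid's own z axis and vertical below 0.2 rad) or (distance between stock3_mid and pocket1 below 0.01 m and angle between stock3_mid's own z axis and vertical below 0.2 rad) or (distance between spareA_mid and pocket1 below 0.01 m and angle between spareA_mid's own z axis and vertical below 0.2 rad) or (distance between spareB_mid and pocket1 below 0.01 m and angle between spareB_mid's own z axis and vertical below 0.2 rad)) and ((distance between stock0_mid and pocket2 below 0.01 m and angle between stock0_mid's own z axis and vertical below 0.2 rad) or (distance between stock1_mid and pocket2 below 0.01 m and angle between stock1_mid's own z axis and vertical below 0.2 rad) or (distance between stock2_mid and pocket2 below 0.01 m and angle between stock2_mid's own z axis and vertical below 0.2 rad) or (distance between stock3_mid and pocket2 below 0.01 m and angle between stock3_mid's own z axis and vertical below 0.2 rad) or (distance between spareA_mid and pocket2 below 0.01 m and angle between spareA_mid's own z axis and vertical below 0.2 rad) or (distance between spareB_mid and pocket2 below 0.01 m and angle between spareB_mid's own z axis and vertical below 0.2 rad)) and ((distance between stock0_mid and pocket3 below 0.01 m and angle between stock0_mid's own z axis and vertical below 0.2 rad) or (distance between stock1_mid and pocket3 below 0.01 m and angle between stock1_mid's own z axis and vertical below 0.2 rad) or (distance between stock2_mid and pocket3 below 0.01 m and angle between stock2_mid's own z axis and vertical below 0.2 rad) or (distance between stock3_mid and pocket3 below 0.01 m and angle between stock3_mid's own z axis and vertical below 0.2 rad) or (distance between spareA_mid and pocket3 below 0.01 m and angle between spareA_mid's own z axis and vertical below 0.2 rad) or (distance between spareB_mid and pocket3 below 0.01 m and angle between spareB_mid's own z axis and vertical below 0.2 rad)) and ((distance between stock0_mid and pocket4 below 0.01 m and angle between stock0_mid's own z axis and vertical below 0.2 rad) or (distance between stock1_mid and pocket4 below 0.01 m and angle between stock1_mid's own z axis and vertical below 0.2 rad) or (distance between stock2_mid and pocket4 below 0.01 m and angle between stock2_mid's own z axis and vertical below 0.2 rad) or (distance between stock3_mid and pocket4 below 0.01 m and angle between stock3_mid's own z axis and vertical below 0.2 rad) or (distance between spareA_mid and pocket4 below 0.01 m and angle between spareA_mid's own z axis and vertical below 0.2 rad) or (distance between spareB_mid and pocket4 below 0.01 m and angle between spareB_mid's own z axis and vertical below 0.2 rad)) and ((distance between stock0_mid and pocket5 below 0.01 m and angle between stock0_mid's own z axis and vertical below 0.2 rad) or (distance between stock1_mid and pocket5 below 0.01 m and angle between stock1_mid's own z axis and vertical below 0.2 rad) or (distance between stock2_mid and pocket5 below 0.01 m and angle between stock2_mid's own z axis and vertical below 0.2 rad) or (distance between stock3_mid and pocket5 below 0.01 m and angle between stock3_mid's own z axis and vertical below 0.2 rad) or (distance between spareA_mid and pocket5 below 0.01 m and angle between spareA_mid's own z axis and vertical below 0.2 rad) or (distance between spareB_mid and pocket5 below 0.01 m and angle between spareB_mid's own z axis and vertical below 0.2 rad)) and value of joint lid above 1.5 rad and value of joint hasp above 1.2 rad and distance of each of stock0_mid, stock1_mid, stock2_mid, stock3_mid from where it was at the start of the episode below 0.015 m and distance of each of decoyA_mid, decoyB_mid, jar_mid, tipbox_mid from where it was at the start of the episode below 0.03 m and angle between each of decoyA_mid, decoyB_mid, jar_mid, tipbox_mid's own z axis and vertical below 0.3 rad and linear speed of each of stock0, stock1, stock2, stock3, spareA, spareB below 0.02 m/s); the robot touches nothing.
It fails at once if the lid is raised while the hasp is still on its staple (value of joint lid above 0.12 rad and value of joint hasp below 0.5 rad).
It fails at once if a stocked vial is moved from its pocket (over 20 mm) (distance of any of stock0_mid, stock1_mid, stock2_mid, stock3_mid from where it was at the start of the episode above 0.02 m).
It fails at once if a red-capped vial, the jar or the green box is pushed over 30 mm or tipped (distance of any of decoyA_mid, decoyB_mid, jar_mid, tipbox_mid from where it was at the start of the episode above 0.03 m or angle between any of decoyA_mid, decoyB_mid, jar_mid, tipbox_mid's own z axis and vertical above 0.5 rad).
It fails at once if a spare vial is dropped or thrown (moves faster than 0.6 m/s out of the fingers) ((contact force between spareA and the fingers below 0.05 N and linear speed of spareA above 0.6 m/s) or (contact force between spareB and the fingers below 0.05 N and linear speed of spareB above 0.6 m/s)).
It also fails if it takes over 72 s, if anything falls off the work surface, if the arm or the gripper's body presses on something with over 40 N, if the wrist force passes 120 N, or if a joint passes its speed limit or range.

## Robot

A 6-joint arm with a two-finger parallel gripper is mounted at the origin on the work surface. World frame = base frame: x ahead of the robot, y to its left, z up, the work surface at z = 0. Lengths are in mm, angles in rad, forces in N, time in s.
With the tool pointing down it reaches from about 275 to 1000 mm from the base axis. Payload 8.4 kg.
Tool frame: the origin (TCP) lies midway between the tips of the shut fingers; the grasp point (between the pads) lies 19 mm behind it; z points along the fingers, y is the line along which they close (so a half turn about z gives the same grasp; the last joint's range is limited). The gripper opens to 85 mm and grips with 20 to 120 N. Pads are 22 mm wide; open, the fingers measure 114 mm over their backs; the gripper's body (76 mm by 85 mm) begins 54 mm behind the grasp point. The pads swing forward as they close: fully open they stand 13 mm farther back than shut.
Start: joints at [-1.16, 0.353, 1.633, -0, 1.155, -0.002], TCP at [250.734, -572.504, 231.281] pointing down, gripper open.
Joint ranges: [-2.63, 2.63], [-0.92, 2.1], [0.06, 2.66], [-1.3, 4.44], [0, 2.69], [-3.02, 3.02]. Speed limits (rad/s): [2.22, 2.22, 2.79, 3.14, 3.14, 3.14].

## Interface

Orientations are given as [roll, pitch, yaw] about the fixed x, y, z axes, in that order (R = Rz(yaw) Ry(pitch) Rx(roll)).
In Python, from rig import telemetry, optics, r gives the robot as it stands.
- The arm moves only by the tool play_rows, never from a script. Its arguments are lists of equal length, an entry for each row: "dp": the shift along the tool's x, y, z in units of 40 mm (1.0 is 40 mm), a list of three; "rot": the turn, a rotation vector about the tool's x, y, z in units of 6 degrees (1.0 is 6 degrees), a list of three. In form: {"dp": [[tx, ty, tz], ...], "rot": [[ax, ay, az], ...]}. A call has 1 to 5 rows; each row is the pose to reach, as a shift and turn from the pose commanded when the call began, along the tool's axes at that moment; what a row does not reach only later rows make up. A row lasts 1/12 s, in which the tool goes at most 41.7 mm and 7.16 degrees, less where a joint would pass 70% of its speed; a pose out of reach is approached as far as the arm can. A call with a gripper value outside its range is refused whole. "fingers" is the opening, from 0 (shut) to 1 (fully open), set as the call begins (left out, the last holds). The fingers move at their own pace and stop on an object; "grip_force" is the grip in N (left out, the last holds). Time passes only in rows, so rows that repeat a pose let the fingers close. It gives the time, the measured TCP pose, the force, the opening and the grip force at its end, in the units of the state.
- telemetry.sense(): the state, without advancing time (a new reading comes with each control period).
- optics.grab_frame(name): name is "scene" or "top"; returns a dict with "color" (480x640x3 uint8, red, green, blue), "mtx" (3x3 intrinsics, pixels), "R" (3x3) and "t" (3): a world point X has camera coordinates R X + t. Camera axes: x right, y down, z forward; pixel columns grow to the right and rows downward; lengths in mm; the calibration is good to about 2 mm. A picture is of the moment at which its call begins. There is no depth.
- r.sign_off(): hands the job in; it is judged then, once.
The state is a dict: "clock": time; "qpos": joint angles; "qvel": joint speeds; "joint_efforts": joint torques, N m; "eef_pos": TCP position; "tcp_rot": TCP orientation; "contact_force": force on the tool from outside, world axes, zero at the start; "wrist_torque": the same for the moment, N m; "opening": opening from 0.0 (shut) to 1.0 (fully open); "grasp_force": force on a finger pad.
Only numpy, scipy, OpenCV 4.12 (cv2) and the standard library are available. Lean on these libraries where they do the work, as an engineer would, in place of code of your own. Each camera call takes 0.05 s, during which the arm holds its last target. There are 200 camera calls.

## Working session

There is one attempt and no reset: what is moved stays moved. The work goes in short steps, Python scripts to look and compute and a tool call to move; the robot and the scene stay as the last step left them, time stands still between calls to the robot, and variables do not carry over. Pictures are saved under pics/ and viewed, at most 10 in all, crops included, and the job is handed in when it is done.

Besides the shell and the picture viewer there is one more tool, called after "Call:" as name(argument=value, ...), one argument or row to a line, values as JSON. play_rows: Moves the arm, as the interface text tells. Its arguments: {"type":"object","properties":{"dp":{"type":"array"},"rot":{"type":"array"},"fingers":{"type":"number"},"grip_force":{"type":"number"}},"required":["dp","rot"]}

```bash
ls; mkdir -p pics
cat > h.py <<'E'
from rig import telemetry, optics, r
import numpy as np, cv2
from scipy.spatial.transform import Rotation as Ro
def snap(n,f): 
    g=optics.grab_frame(n); cv2.imwrite('pics/'+f,g['color'][:,:,::-1]); np.savez('pics/'+f+'.npz',**g); return g
def ld(f): return np.load('pics/'+f+'.npz')
def ray(g,u,v,z):
    d=g['R'].T@np.linalg.inv(g['mtx'])@np.array([u,v,1.]); c=-g['R'].T@g['t']
    return c+d*(z-c[2])/d[2]
def proj(g,X):
    p=g['mtx']@(g['R']@np.array(X,float)+g['t']); return p[:2]/p[2]
E
python3 - <<'E'
from h import *
for n in('scene','top'):
    g=snap(n,n+'0.png'); print(n,-g['R'].T@g['t'],g['R'][2])
print(telemetry.sense())
E
```

```text
pics
scene [1085.01694928  183.72432497  960.97387622] [-0.52500748 -0.17838054 -0.8321944 ]
top [ 431.83996918  -11.37223712 1554.11955433] [ 0.05766389  0.01358781 -0.99824358]
{'clock': 0.1, 'qpos': array([-1.16043772e+00,  3.53560883e-01,  1.63407013e+00, -2.87381316e-06,
        1.15520176e+00, -2.39896987e-03]), 'qvel': array([-0.00059546, -0.00139731, -0.0024771 ,  0.00019703, -0.00250607,
       -0.00061279]), 'joint_efforts': array([-1.56635779e-03, -6.06358051e+01, -3.42817461e+01, -1.09579537e-04,
        3.84728177e-03,  2.65933818e-05]), 'eef_pos': array([ 250.53751558, -572.11430246,  230.64356568]), 'tcp_rot': array([-3.14035253e+00, -3.47269305e-07,  4.12758743e-01]), 'contact_force': array([0.00408525, 0.16288959, 0.01681016]), 'wrist_torque': array([ 0.01593935,  0.01915457, -0.00299696]), 'grasp_force': 0.0, 'opening': 1.0017872129289727}
```

View pics/scene0.png

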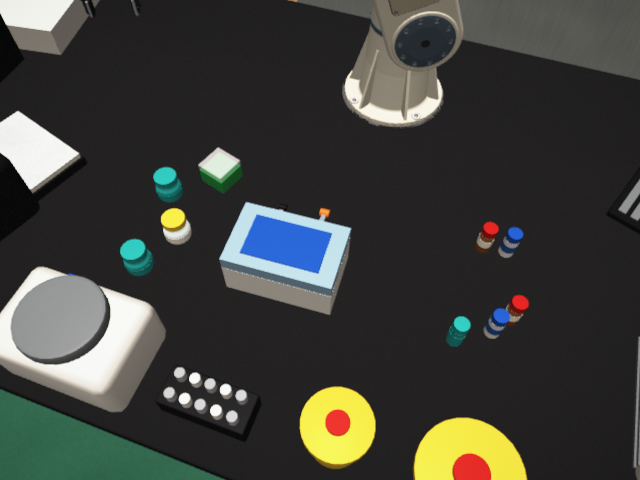

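View pics/top0.png

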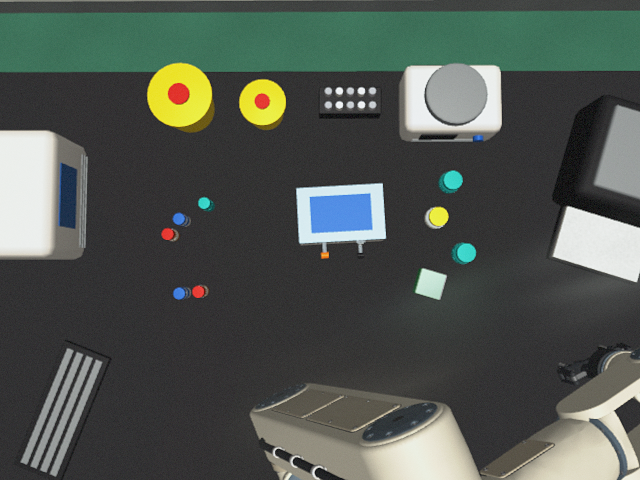

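Scene shows the lid shut (hasp black knob ~(283,208), orange knob ~(324,213)). Top: case ~(341,213), orange knob (325,255), hasp (361,255), blue caps (179,219) and (179,293), red caps (168,234) and (198,291), turquoise vial (204,203).

Run:
```python
import cv2,numpy as np
a=cv2.imread('pics/top0.png')
c=cv2.resize(a[175:265,285:395],None,fx=5,fy=5,interpolation=cv2.INTER_CUBIC) #550x450
v=cv2.resize(a[190:305,155:215],None,fx=4,fy=4,interpolation=cv2.INTER_CUBIC)#240x460
o=np.zeros((460,790,3),np.uint8);o[:450,:550]=c;o[:460,550:]=v
cv2.imwrite('pics/c1.png',o)
```

```text
(no output)
```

View pics/c1.png

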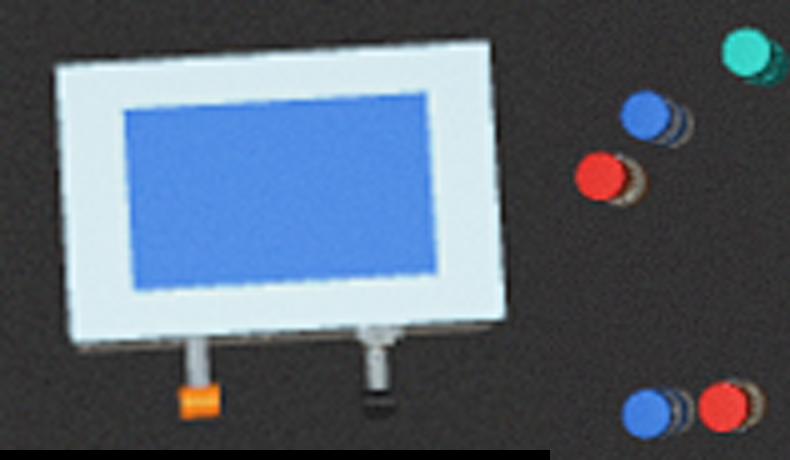

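Crop: lid corners (55,64),(489,40),(506,318),(72,342); orange knob (200,402); hasp knob (378,404); blue caps (645,115),(648,413); red (600,176),(723,406).

Run:
```python
from h import *
g=ld('top0.png')
C=[ray(g,u/5+285-.4,v/5+175-.4,105) for u,v in[(55,64),(489,40),(506,318),(72,342)]]
C=np.array(C);print(C.round(1))
print([np.linalg.norm(C[i]-C[i-1]).round(1) for i in range(4)])
m=C.mean(0);ex=(C[0]+C[1]-C[2]-C[3])[:2];yaw=np.arctan2(ex[1],ex[0]);ey=(C[0]+C[3]-C[1]-C[2])[:2];yw2=np.arctan2(-ey[0],ey[1]);print('case',m,yaw,yw2)
print('knob',ray(g,200/5+284.6,402/5+174.6,87+4),'hasp',ray(g,378/5+284.6,404/5+174.6,61+3))
y=(yaw*136+yw2*212)/348
R=np.array([[np.cos(y),-np.sin(y)],[np.sin(y),np.cos(y)]])
for n,p in dict(knob=(-100,45),haspk=(-102,-45),haspin=(-74,-45)).items(): print(n,m[:2]+R@p)
for n,(u,v) in dict(A=(645,115),rA=(600,176),B=(648,413),rB=(723,406),turq=(746,52)).items(): print(n,ray(g,(u-550)/4+154.6,v/4+189.6,70))
s=ld('scene0.png')
for n,(u,v) in dict(A=(499.5,317),rA=(518,303),B=(514,235),rB=(489.5,229)).items(): print(n,ray(s,u,v,70))
```

```text
[[ 643.3   56.7  105. ]
 [ 655.2 -156.8  105. ]
 [ 518.3 -164.5  105. ]
 [ 506.2   47.8  105. ]]
[np.float64(137.4), np.float64(213.8), np.float64(137.2), np.float64(212.7)]
case [580.7605422  -54.19880376 105.        ] 0.06030471214948268 0.056109438309317486
knob [477.36993377 -14.92869147  91.        ] hasp [ 477.3460615  -104.41287701   64.        ]
knob [478.32998355 -15.04550691]
haspk [ 481.52783656 -105.01090991]
haspin [ 509.48116032 -103.39483733]
A [569.86538447 353.83429732  70.        ]
rA [531.29782333 381.6651985   70.        ]
B [382.69416274 349.07744963  70.        ]
rB [387.17243623 302.07313434  70.        ]
turq [609.81068727 290.5131576   70.        ]
A [575.98741646 350.10483025  70.        ]
rA [536.62380566 377.04465821  70.        ]
B [389.69663083 347.39815039  70.        ]
rB [392.09069779 299.59156647  70.        ]
```

Call:
play_rows(
  dp=[
    [0.77,-0.65,0],
    [1.53,-1.3,0],
    [2.3,-1.95,0],
    [3.06,-2.6,0],
    [3.83,-3.22,0],
  ],
  rot=[
    [0,0,0.7],
    [0,0,1.4],
    [0,0,2.1],
    [0,0,2.8],
    [0,0,3.39],
  ],
  fingers=0.6,
  grip_force=40,
)

```text
clock: 0.52
eef_pos: [339.5, -391.1, 230.9]
tcp_rot: [-3.141, 0.0, 0.053]
contact_force: [1.0, -0.2, -0.5]
opening: 0.6
grasp_force: 0.0
```

```bash
cat >> h.py <<'E'
CASE=np.array([581.,-54.2,0]); CY=0.058
def cw(x,y,z): return CASE+np.array([np.cos(CY)*x-np.sin(CY)*y,np.sin(CY)*x+np.cos(CY)*y,z])
def go(X):
    s=telemetry.sense(); R=Ro.from_euler('xyz',s['tcp_rot'])
    return (R.inv().apply(np.array(X)-s['eef_pos'])/40).round(2)
def st():
    s=telemetry.sense(); print(s['clock'],s['eef_pos'].round(1),s['tcp_rot'].round(3),s['contact_force'].round(1),round(s['opening'],3),round(s['grasp_force'],1),s['qpos'].round(2))
E
python3 - <<'E'
from h import *
st(); print(go(cw(-102,-45,130)),go(cw(-102,-45,42)))
E
```

```text
0.5167 [ 339.5 -391.1  230.9] [-3.141  0.     0.053] [ 1.  -0.2 -0.5] 0.6 0.0 [-0.86  0.19  1.86  0.    1.1   0.66]
[ 3.94 -6.95  2.53] [ 3.94 -6.95  4.73]
```

Call:
play_rows(
  dp=[
    [0.49,-0.87,0.1],
    [0.98,-1.74,0.3],
    [1.47,-2.6,0.6],
    [1.96,-3.47,0.9],
    [2.46,-4.34,1.2],
  ],
  rot=[
    [0,0,0],
    [0,0,0],
    [0,0,0],
    [0,0,0],
    [0,0,0],
  ],
)

```text
clock: 0.93
eef_pos: [427.8, -212.4, 183.0]
tcp_rot: [3.141, -0.0, 0.057]
contact_force: [1.1, -0.2, 0.3]
opening: 0.599
grasp_force: 0.0
```

Call:
play_rows(
  dp=[
    [0.49,-0.87,0.3],
    [0.98,-1.74,0.5],
    [1.48,-2.61,0.8],
    [1.48,-2.61,1.0],
    [1.48,-2.61,1.0],
  ],
  rot=[
    [0,0,0],
    [0,0,0],
    [0,0,0],
    [0,0,0],
    [0,0,0],
  ],
)

```text
clock: 1.35
eef_pos: [480.0, -104.5, 141.6]
tcp_rot: [-3.141, 0.003, 0.062]
contact_force: [-0.4, -0.8, 0.9]
opening: 0.601
grasp_force: 0.0
```

Run:
```python
from h import *
st(); print(go(cw(-102,-45,41)))
g=snap('top','top1.png'); s=snap('scene','scene1.png')
P=cw(-102,-45,60); 
a=cv2.resize(g['color'][170:290,280:400],(400,400),interpolation=cv2.INTER_CUBIC)
b=cv2.resize(s['color'][160:260,240:340],(400,400),interpolation=cv2.INTER_CUBIC)
cv2.imwrite('pics/c2.png',np.hstack([a,b])[:,:,::-1]); print(proj(s,P),proj(g,P))
```

```text
1.35 [ 480.  -104.5  141.6] [-3.141e+00  3.000e-03  6.200e-02] [-0.4 -0.8  0.9] 0.601 0.0 [-0.22  0.26  2.    0.    0.89  1.29]
[0.05 0.02 2.52]
[282.34065493 209.26572142] [360.34466118 253.68880101]
```

View pics/c2.png

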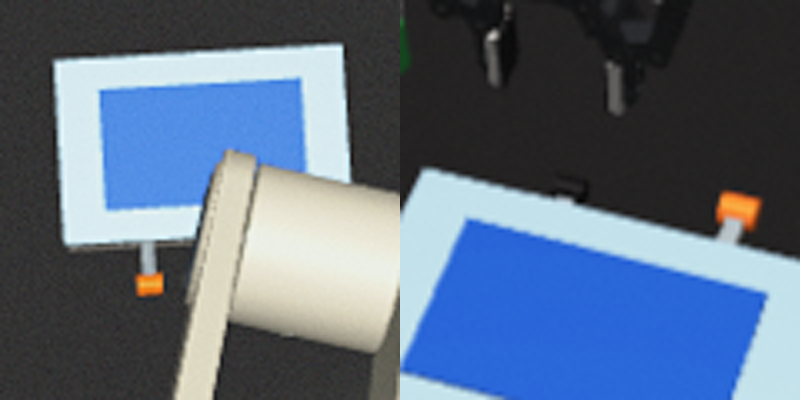

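Fingers straddle above the hasp knob (crop (572,190) → scene (283,207.5), predicted (282,209)); good. Descend and close.

Call:
play_rows(
  dp=[
    [0.0,0.02,0.7],
    [0.0,0.02,1.4],
    [0.0,0.02,2.1],
    [0.0,0.02,2.5],
    [0.0,0.02,2.5],
  ],
  rot=[
    [0,0,0],
    [0,0,0],
    [0,0,0],
    [0,0,0],
    [0,0,0],
  ],
)

```text
clock: 1.87
eef_pos: [478.2, -108.6, 41.1]
tcp_rot: [-3.14, 0.004, 0.055]
contact_force: [-0.8, -0.3, -0.2]
opening: 0.601
grasp_force: 0.0
```

Call:
play_rows(
  dp=[
    [0,0,0],
    [0,0,0],
    [0,0,0],
    [0,0,0],
    [0,0,0],
  ],
  rot=[
    [0,0,0],
    [0,0,0],
    [0,0,0],
    [0,0,0],
    [0,0,0],
  ],
  fingers=0,
  grip_force=30,
)

```text
clock: 2.28
eef_pos: [481.3, -106.4, 44.8]
tcp_rot: [-3.14, -0.002, 0.056]
contact_force: [0.5, 11.9, 1.7]
opening: 0.174
grasp_force: 32.2
```

Call:
play_rows(
  dp=[
    [0,0,0],
    [0,0,0],
  ],
  rot=[
    [0,0,0],
    [0,0,0],
  ],
)

```text
clock: 2.45
eef_pos: [481.3, -106.4, 44.8]
tcp_rot: [-3.14, -0.002, 0.056]
contact_force: [0.6, 11.0, 1.3]
opening: 0.178
grasp_force: 32.2
```

Run:
```python
from h import *
st()
for t in np.arange(.2,2.0,.2):
    a=np.pi/4+t; print(t.round(1),((28-39.6*np.sin(a))/40).round(2),((-28+39.6*np.cos(a))/40).round(2))
```

```text
2.45 [ 481.3 -106.4   44.8] [-3.14e+00 -2.00e-03  5.60e-02] [ 0.6 11.   1.3] 0.178 32.2 [-0.22  0.42  2.05  0.    0.67  1.29]
0.2 -0.13 -0.15
0.4 -0.22 -0.33
0.6 -0.27 -0.52
0.8 -0.29 -0.71
1.0 -0.27 -0.91
1.2 -0.21 -1.1
1.4 -0.11 -1.27
1.6 0.02 -1.42
1.8 0.18 -1.54
```

Call:
play_rows(
  dp=[
    [-0.13,-0.03,-0.15],
    [-0.22,-0.04,-0.33],
    [-0.27,-0.04,-0.52],
    [-0.29,-0.04,-0.71],
    [-0.27,-0.04,-0.91],
  ],
  rot=[
    [0,0,0],
    [0,0,0],
    [0,0,0],
    [0,0,0],
    [0,0,0],
  ],
)

```text
clock: 2.87
eef_pos: [473.9, -106.6, 82.5]
tcp_rot: [3.141, -0.009, 0.056]
contact_force: [16.3, 7.8, -6.5]
opening: 0.177
grasp_force: 31.6
```

Call:
play_rows(
  dp=[
    [0.06,0,-0.19],
    [0.16,0,-0.36],
    [0.29,0,-0.51],
    [0.45,0,-0.63],
    [0.45,0,-0.63],
  ],
  rot=[
    [0,0,0],
    [0,0,0],
    [0,0,0],
    [0,0,0],
    [0,0,0],
  ],
)

```text
clock: 3.28
eef_pos: [489.7, -105.3, 107.1]
tcp_rot: [3.141, -0.004, 0.057]
contact_force: [0.6, 3.5, 1.0]
opening: 0.177
grasp_force: 32.4
```

Run:
```python
from h import *
st()
s=snap('scene','scene2.png')
b=cv2.resize(s['color'][140:260,220:360],(700,600),interpolation=cv2.INTER_CUBIC)
cv2.imwrite('pics/c3.png',b[:,:,::-1])
for t in (0,1.2,1.8): 
    a=np.pi/4+t; print((proj(s,cw(-74-39.6*np.sin(a),-45,89-39.6*np.cos(a)))-[220,140])*5)
```

```text
3.2833 [ 489.7 -105.3  107.1] [ 3.141 -0.004  0.057] [0.6 3.5 1. ] 0.177 32.4 [-0.22  0.32  2.    0.    0.81  1.3 ]
[311.58940995 344.86452191]
[313.05731565 262.50838337]
[298.2430435  264.05116139]
```

View pics/c3.png

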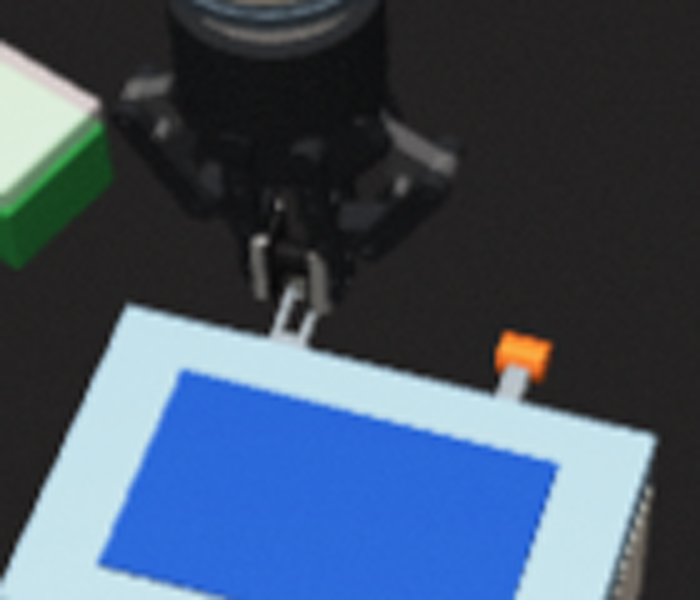

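Hasp knob is up in the fingers (crop (290,265)), lid still down. Release and go to the orange knob.

Call:
play_rows(
  dp=[
    [0,0,0],
    [0,0,0],
    [0,0,-0.3],
    [0,0,-1.0],
    [0,0,-1.5],
  ],
  rot=[
    [0,0,0],
    [0,0,0],
    [0,0,0],
    [0,0,0],
    [0,0,0],
  ],
  fingers=0.5,
)

```text
clock: 3.75
eef_pos: [486.9, -105.7, 165.6]
tcp_rot: [3.142, 0.002, 0.058]
contact_force: [1.4, -0.2, -0.1]
opening: 0.497
grasp_force: 0.0
```

Call:
play_rows(
  dp=[
    [-0.05,-0.8,0],
    [-0.1,-1.6,0],
    [-0.15,-2.27,0],
    [-0.15,-2.27,0.8],
    [-0.15,-2.27,1.5],
  ],
  rot=[
    [0,0,0],
    [0,0,0],
    [0,0,0],
    [0,0,0],
    [0,0,0],
  ],
)

```text
clock: 4.17
eef_pos: [477.1, -14.2, 105.2]
tcp_rot: [3.141, -0.003, 0.06]
contact_force: [-0.2, 0.2, 0.2]
opening: 0.5
grasp_force: 0.0
```

Run:
```python
from h import *
st(); print(go(cw(-100,45,68)))
g=snap('top','top3.png');s=snap('scene','scene3.png')
def blob(g,lo,hi):
    h=cv2.cvtColor(g['color'],cv2.COLOR_RGB2HSV); m=cv2.inRange(h,lo,hi); n,l,t,c=cv2.connectedComponentsWithStats(m); i=1+np.argmax(t[1:,4]); return c[i],t[i]
print(blob(s,(5,150,120),(18,255,255)),proj(s,cw(-100,45,91)))
p=ld('scene0.png');print(blob(p,(5,150,120),(18,255,255)))
p=ld('top0.png');print(blob(p,(5,150,120),(18,255,255)),proj(p,cw(-100,45,91)))
```

```text
4.1667 [477.1 -14.2 105.2] [ 3.141e+00 -3.000e-03  6.000e-02] [-0.2  0.2  0.2] 0.5 0.0 [-0.03  0.3   2.05 -0.    0.79  1.48]
[0.03 0.02 0.93]
(array([324.04109589, 210.15068493]), array([319, 206,  11,  10,  73], dtype=int32)) [324.80813875 211.39105442]
(array([324.1       , 211.44285714]), array([319, 208,  11,   9,  70], dtype=int32))
(array([324.42222222, 255.        ]), array([321, 252,   8,   7,  45], dtype=int32)) [324.65874297 254.51825511]
```

Call:
play_rows(
  dp=[
    [0.02,0.02,0.5],
    [0.02,0.02,0.93],
    [0.02,0.02,0.93],
    [0.02,0.02,0.93],
    [0.02,0.02,0.93],
  ],
  rot=[
    [0,0,0],
    [0,0,0],
    [0,0,0],
    [0,0,0],
    [0,0,0],
  ],
)

```text
clock: 4.68
eef_pos: [478.0, -16.2, 69.0]
tcp_rot: [3.141, -0.001, 0.057]
contact_force: [0.4, -0.6, 1.0]
opening: 0.498
grasp_force: 0.0
```

Call:
play_rows(
  dp=[
    [0,0,0],
    [0,0,0],
    [0,0,0],
    [0,0,0],
    [0,0,0],
  ],
  rot=[
    [0,0,0],
    [0,0,0],
    [0,0,0],
    [0,0,0],
    [0,0,0],
  ],
  fingers=0,
  grip_force=50,
)

```text
clock: 5.1
eef_pos: [477.9, -15.7, 68.2]
tcp_rot: [-3.142, -0.001, 0.058]
contact_force: [1.8, 2.2, 0.7]
opening: 0.197
grasp_force: 48.7
```

Run:
```python
from h import *
st()
a0=np.arctan2(12,168);k=168.4/40
f=lambda t:np.array([-k*np.cos(a0+t),-k*np.sin(a0+t)])
T=np.arange(0,1.91,.08)
for i in range(0,len(T)-1,5): print(T[i].round(2),[(f(t)-f(T[i])).round(2).tolist() for t in T[i+1:i+6]])
```

```text
5.1 [477.9 -15.7  68.2] [-3.142e+00 -1.000e-03  5.800e-02] [1.8 2.2 0.7] 0.197 48.7 [-0.04  0.36  2.07  0.    0.7   1.48]
0.0 [[0.04, -0.33], [0.1, -0.67], [0.19, -0.99], [0.31, -1.31], [0.45, -1.61]]
0.4 [[0.16, -0.29], [0.35, -0.57], [0.56, -0.84], [0.79, -1.08], [1.04, -1.31]]
0.8 [[0.27, -0.21], [0.55, -0.39], [0.84, -0.55], [1.15, -0.69], [1.47, -0.8]]
1.2 [[0.33, -0.09], [0.66, -0.15], [0.99, -0.18], [1.33, -0.19], [1.66, -0.17]]
1.6 [[0.33, 0.05], [0.66, 0.12], [0.98, 0.22]]
```

Call:
play_rows(
  dp=[
    [0.04,0,-0.33],
    [0.1,0,-0.67],
    [0.19,0,-0.99],
    [0.31,0,-1.31],
    [0.45,0,-1.61],
  ],
  rot=[
    [0,0,0],
    [0,0,0],
    [0,0,0],
    [0,0,0],
    [0,0,0],
  ],
)

```text
clock: 5.52
eef_pos: [494.8, -14.8, 132.1]
tcp_rot: [-3.141, 0.001, 0.058]
contact_force: [3.3, 1.0, -10.1]
opening: 0.197
grasp_force: 48.9
```

Call:
play_rows(
  dp=[
    [0.16,0,-0.29],
    [0.35,0,-0.57],
    [0.56,0,-0.84],
    [0.79,0,-1.08],
    [1.04,0,-1.31],
  ],
  rot=[
    [0,0,0],
    [0,0,0],
    [0,0,0],
    [0,0,0],
    [0,0,0],
  ],
)

```text
clock: 5.93
eef_pos: [534.3, -12.5, 183.6]
tcp_rot: [-3.141, 0.006, 0.058]
contact_force: [-2.0, 0.3, -7.6]
opening: 0.201
grasp_force: 48.8
```

Run:
```python
from h import *
st(); s=telemetry.sense(); d=s['eef_pos']-cw(68,45,75); x=d[0]*np.cos(CY)+d[1]*np.sin(CY); z=d[2]+19
print(x,z,np.hypot(x,z),np.arctan2(z,-x)-.071)
```

```text
5.9333 [534.3 -12.5 183.6] [-3.141  0.006  0.058] [-2.   0.3 -7.6] 0.201 48.8 [-0.03  0.27  1.87 -0.    1.01  1.49]
-112.15845430520261 127.6411421160013 169.9169798248823 0.7788737826417935
```

Tracking the arc well; carry on.

Call:
play_rows(
  dp=[
    [0.27,0,-0.21],
    [0.55,0,-0.39],
    [0.84,0,-0.55],
    [1.15,0,-0.69],
    [1.47,0,-0.8],
  ],
  rot=[
    [0,0,0],
    [0,0,0],
    [0,0,0],
    [0,0,0],
    [0,0,0],
  ],
)

```text
clock: 6.35
eef_pos: [593.4, -9.2, 216.1]
tcp_rot: [-3.141, 0.006, 0.058]
contact_force: [-5.4, 0.1, 0.1]
opening: 0.2
grasp_force: 49.4
```

Call:
play_rows(
  dp=[
    [0.33,0,-0.09],
    [0.66,0,-0.15],
    [0.99,0,-0.18],
    [1.33,0,-0.19],
    [1.66,0,-0.17],
  ],
  rot=[
    [0,0,0],
    [0,0,0],
    [0,0,0],
    [0,0,0],
    [0,0,0],
  ],
)

```text
clock: 6.77
eef_pos: [661.2, -5.3, 223.7]
tcp_rot: [3.142, 0.003, 0.058]
contact_force: [-4.4, 0.4, 4.8]
opening: 0.202
grasp_force: 51.5
```

Call:
play_rows(
  dp=[
    [0.33,0,0.05],
    [0.66,0,0.12],
    [0.9,0,0.2],
    [0.9,0,0.2],
    [0.9,0,0.2],
  ],
  rot=[
    [0,0,0],
    [0,0,0],
    [0,0,0],
    [0,0,0],
    [0,0,0],
  ],
)

```text
clock: 7.18
eef_pos: [699.1, -3.1, 215.9]
tcp_rot: [3.141, -0.002, 0.058]
contact_force: [3.7, 0.9, 5.0]
opening: 0.2
grasp_force: 52.6
```

Run:
```python
from h import *
st(); s=telemetry.sense(); d=s['eef_pos']-cw(68,45,75); x=d[0]*np.cos(CY)+d[1]*np.sin(CY); z=d[2]+19
print(x,z,np.hypot(x,z),np.arctan2(z,-x)-.071)
```

```text
7.1833 [699.1  -3.1 215.9] [ 3.141e+00 -2.000e-03  5.800e-02] [3.7 0.9 5. ] 0.2 52.6 [-0.01  0.48  1.48 -0.    1.18  1.51]
52.89129492195879 159.91932125716545 168.4389455852598 1.8192086929723508
```

Call:
play_rows(
  dp=[
    [0,0,0],
    [0,0,0],
    [0,0,-0.4],
    [0,0,-1.0],
    [0,0,-1.6],
  ],
  rot=[
    [0,0,0],
    [0,0,0],
    [0,0,0],
    [0,0,0],
    [0,0,0],
  ],
  fingers=0.5,
)

```text
clock: 7.6
eef_pos: [696.4, -3.3, 278.7]
tcp_rot: [3.142, 0.004, 0.058]
contact_force: [0.6, -0.5, 0.5]
opening: 0.501
grasp_force: 0.0
```

Call:
play_rows(
  dp=[
    [-0.6,-0.77,0],
    [-1.2,-1.54,0],
    [-1.8,-2.3,0],
    [-2.4,-3.07,0],
    [-3.0,-3.83,0],
  ],
  rot=[
    [0,0,-1.15],
    [0,0,-2.3],
    [0,0,-3.45],
    [0,0,-4.6],
    [0,0,-5.75],
  ],
)

```text
clock: 8.02
eef_pos: [567.0, 143.5, 278.9]
tcp_rot: [-3.141, 0.001, 0.665]
contact_force: [-0.0, 0.2, 0.7]
opening: 0.5
grasp_force: 0.0
```

Run:
```python
from h import *
st(); print(go([386,348,200]))
g=snap('top','top4.png');s=snap('scene','scene4.png')
a=cv2.resize(g['color'][150:320,150:450],(600,340),interpolation=cv2.INTER_CUBIC)
b=cv2.resize(s['color'][140:310,210:360],(300,340),interpolation=cv2.INTER_CUBIC)
a=cv2.resize(g['color'][160:280,280:400],(400,400),interpolation=cv2.INTER_CUBIC)
b=cv2.resize(s['color'][140:290,210:360],(400,400),interpolation=cv2.INTER_CUBIC)
cv2.imwrite('pics/c4.png',np.hstack([a,b])[:,:,::-1])
```

```text
8.0167 [567.  143.5 278.9] [-3.141e+00  1.000e-03  6.650e-01] [-0.   0.2  0.7] 0.5 0.0 [ 0.25  0.25  1.67 -0.    1.23  1.15]
[-0.4  -6.81  1.98]
```

View pics/c4.png

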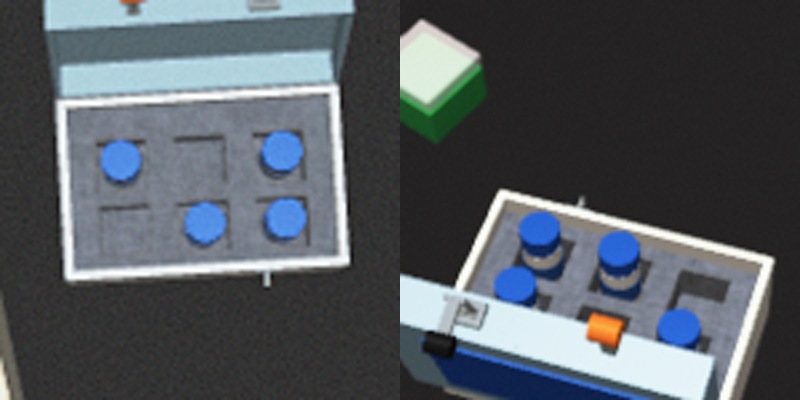

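Top crop: stocked caps at (120,160),(281,152),(205,223),(286,218); empty are rear middle (200,157) = pocket4 and front left (125,230) = pocket2. Lid leans back, hasp swung over.

Run:
```python
from h import *
g=ld('top4.png');s=ld('scene4.png')
for n,(u,v),p in [('p5',(120,160),(25,60)),('p3',(281,152),(25,-60)),('p1',(205,223),(-25,0)),('p0',(286,218),(-25,-60))]:
    print(n,ray(g,u/3.333+279.6,v/3.333+159.6,94)[:2].round(1),cw(*p,0)[:2].round(1))
print('p2',cw(-25,60,0),'p4',cw(25,0,0))
def caps(g,hlo,hhi,box):
    h=cv2.cvtColor(g['color'],cv2.COLOR_RGB2HSV); m=cv2.inRange(h,(hlo,130,110),(hhi,255,255)); n,l,t,c=cv2.connectedComponentsWithStats(m)
    return [(c[i].round(1),t[i][2:5]) for i in range(1,n) if t[i,4]>30 and box[0]<c[i][0]<box[1] and box[2]<c[i][1]<box[3]]
g0=ld('top0.png');s0=ld('scene0.png')
for (c,t) in caps(g0,105,125,(155,215,190,310)): print('top',c,t,ray(g0,*c,70)[:2].round(1))
for (c,t) in caps(s0,105,125,(440,540,210,350)): print('scene',c,t,ray(s0,*c,66)[:2].round(1))
```

```text
p5 [594.6   7.5] [602.5   7.1]
p3 [ 600.6 -112. ] [ 609.4 -112.6]
p1 [547.7 -55.6] [556.  -55.6]
p0 [ 551.5 -115.6] [ 559.5 -115.5]
p2 [552.56398901   4.24992112   0.        ] p4 [605.95796179 -52.75081283   0.        ]
top [178.3 218.4] [ 13  12 120] [569.7 354. ]
top [178.6 293. ] [ 12  13 125] [382.3 350.3]
scene [515.2 233. ] [ 16  13 163] [381.  349.6]
scene [501.  315.4] [ 17  16 206] [569.6 352.9]
```

Run:
```python
from h import *
g=ld('top4.png');s=ld('scene4.png')
C=np.array([ray(g,u/3.333+279.6,v/3.333+159.6,75) for u,v in [(57,99),(338,86),(349,264),(68,280)]]);print(C.round(1),C.mean(0))
for n,(u,v) in dict(p1=(619,247),p0=(540,229),p5=(679,325),p3=(516,282)).items(): print(n,ray(s,(u-400)/2.667+209.7,v/2.667+139.7,94).round(1))
for u,v in [(502,190),(774,258)]: print(ray(s,(u-400)/2.667+209.7,v/2.667+139.7,75).round(1), )
print('model',cw(-68,-106,75),cw(-68,106,75))
h=cv2.cvtColor(g['color'],cv2.COLOR_RGB2HSV); m=cv2.inRange(h,(100,130,150),(125,255,255)); n,l,t,c=cv2.connectedComponentsWithStats(m)
for i in range(1,n):
    if t[i,4]>60 and 280<c[i][0]<400: print(c[i],t[i],ray(g,*c[i],94))
```

```text
[[ 642.9   55.3   75. ]
 [ 652.8 -156.3   75. ]
 [ 518.5 -164.    75. ]
 [ 506.3   46.5   75. ]] [580.10793043 -54.6018946   75.        ]
p1 [548.9 -56.8  94. ]
p0 [ 553.9 -115.8   94. ]
p5 [595.    5.7  94. ]
p3 [ 601.4 -113.8   94. ]
[ 519.4 -163.    75. ]
[507.2  47.1  75. ]
model [ 519.25889754 -163.96354708   75.        ] [506.96979034  47.67996887  75.        ]
[364.1826087 204.8173913] [358 199  13  12 115] [ 601.56908411 -112.67993522   94.        ]
[315.59821429 207.53571429] [310 202  12  12 112] [594.7546545    7.48586409  94.        ]
[365.30701754 224.78947368] [359 219  13  12 114] [ 552.0201116  -115.31522059   94.        ]
[341.15789474 226.33333333] [335 221  13  12 114] [548.14302193 -55.73030834  94.        ]
```

Call:
play_rows(
  dp=[
    [-0.05,-0.85,0.2],
    [-0.1,-1.7,0.4],
    [-0.15,-2.5,0.6],
    [-0.2,-3.35,0.8],
    [-0.25,-4.2,1.0],
  ],
  rot=[
    [0,0,-1.15],
    [0,0,-2.3],
    [0,0,-3.45],
    [0,0,-4.6],
    [0,0,-5.75],
  ],
)

```text
clock: 8.53
eef_pos: [457.0, 269.6, 238.8]
tcp_rot: [-3.141, 0.001, 1.266]
contact_force: [0.3, 1.2, -0.5]
opening: 0.501
grasp_force: 0.0
```

Run:
```python
from h import *
st(); print(go([382,350,130]))
```

```text
8.5333 [457.  269.6 238.8] [-3.141e+00  1.000e-03  1.266e+00] [ 0.3  1.2 -0.5] 0.501 0.0 [ 0.53  0.2   1.83 -0.    1.12  0.83]
[ 1.36 -2.39  2.72]
```

Run:
```python
from h import *
g=ld('top4.png')
for u,v in [(200,137),(125,208)]: print(ray(g,u/3.333+279.6,v/3.333+159.6,58).round(1))
print(ray(g,225/3.333+279.6,157/3.333+159.6,58).round(1))
c=g['color'][192:248,296:388]; cv2.imwrite('pics/c5.png',cv2.resize(cv2.convertScaleAbs(c,alpha=1.5),None,fx=8,fy=8,interpolation=cv2.INTER_CUBIC)[:,:,::-1])
```

```text
[616.2 -52.9  58. ]
[561.9   4.1  58. ]
[600.9 -71.9  58. ]
```

Call:
play_rows(
  dp=[
    [0.4,-0.7,0.5],
    [0.8,-1.4,1.0],
    [1.36,-2.1,1.5],
    [1.36,-2.39,2.1],
    [1.36,-2.39,2.72],
  ],
  rot=[
    [0,0,-0.7],
    [0,0,-1.4],
    [0,0,-2.1],
    [0,0,-2.9],
    [0,0,-2.9],
  ],
  fingers=0.65,
)

```text
clock: 8.95
eef_pos: [381.7, 351.4, 129.7]
tcp_rot: [-3.141, 0.0, 1.573]
contact_force: [0.9, -0.8, -0.6]
opening: 0.65
grasp_force: 0.0
```

View pics/c5.png

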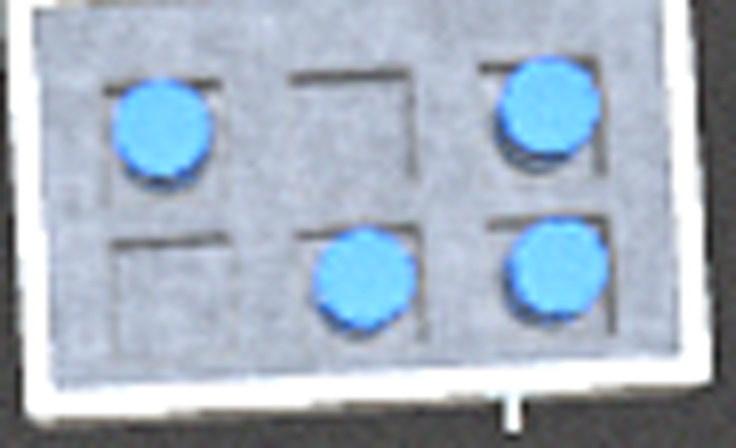

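Run:
```python
from h import *
st(); print(go([382,350,38]))
```

```text
8.95 [381.7 351.4 129.7] [-3.141  0.     1.573] [ 0.9 -0.8 -0.6] 0.65 0.0 [0.74 0.32 1.95 0.   0.88 0.74]
[-0.03  0.01  2.29]
```

Crop confirms: pocket4 spans (290–412, 72–180), pocket2 (112–230, 238–355); centres ≈ (598,-53) and (544,4).

Call:
play_rows(
  dp=[
    [0,0,0.8],
    [0,0,1.6],
    [0,0,2.29],
    [0,0,2.29],
    [0,0,2.29],
  ],
  rot=[
    [0,0,0],
    [0,0,0],
    [0,0,0],
    [0,0,0],
    [0,0,0],
  ],
)

```text
clock: 9.37
eef_pos: [382.9, 349.2, 38.1]
tcp_rot: [-3.139, 0.003, 1.565]
contact_force: [-0.7, 0.3, -0.2]
opening: 0.647
grasp_force: 0.0
```

Call:
play_rows(
  dp=[
    [0,0,0],
    [0,0,0],
    [0,0,0],
    [0,0,0],
    [0,0,0],
  ],
  rot=[
    [0,0,0],
    [0,0,0],
    [0,0,0],
    [0,0,0],
    [0,0,0],
  ],
  fingers=0,
  grip_force=30,
)

```text
clock: 9.78
eef_pos: [384.8, 351.2, 40.8]
tcp_rot: [3.139, -0.002, 1.566]
contact_force: [-0.6, -0.4, 8.1]
opening: 0.346
grasp_force: 30.3
```

Call:
play_rows(
  dp=[
    [0,0,0],
    [0,0,-0.3],
    [0,0,-1.1],
    [0,0,-2.0],
    [0,0,-2.9],
  ],
  rot=[
    [0,0,0],
    [0,0,0],
    [0,0,0],
    [0,0,0],
    [0,0,0],
  ],
)

```text
clock: 10.2
eef_pos: [383.3, 350.0, 156.8]
tcp_rot: [-3.141, 0.0, 1.566]
contact_force: [0.8, 0.1, -1.1]
opening: 0.336
grasp_force: 29.9
```

Run:
```python
from h import *
st(); print(go([544,4,160]))
```

```text
10.2 [383.3 350.  156.8] [-3.141  0.     1.566] [ 0.8  0.1 -1.1] 0.336 29.9 [ 0.74  0.28  1.93 -0.    0.94  0.74]
[-8.63  4.06 -0.08]
```

Call:
play_rows(
  dp=[
    [-0.5,0.25,0],
    [-1.2,0.57,0],
    [-2.0,0.95,0],
    [-2.8,1.32,0],
    [-3.6,1.7,0],
  ],
  rot=[
    [0,0,1.0],
    [0,0,2.1],
    [0,0,3.2],
    [0,0,4.3],
    [0,0,5.4],
  ],
)

```text
clock: 10.62
eef_pos: [451.5, 204.8, 156.1]
tcp_rot: [3.141, -0.002, 0.995]
contact_force: [1.3, 0.2, -0.9]
opening: 0.344
grasp_force: 29.9
```

Run:
```python
from h import *
st(); print(go([544,4,160]))
```

```text
10.6167 [451.5 204.8 156.1] [ 3.141e+00 -2.000e-03  9.950e-01] [ 1.3  0.2 -0.9] 0.344 29.9 [0.42 0.24 1.98 0.   0.92 1.  ]
[-2.95  4.67 -0.1 ]
```

Call:
play_rows(
  dp=[
    [-0.37,0.58,0],
    [-0.74,1.17,0],
    [-1.1,1.75,0],
    [-1.48,2.33,0],
    [-1.85,2.92,0],
  ],
  rot=[
    [0,0,1.13],
    [0,0,2.25],
    [0,0,3.4],
    [0,0,4.5],
    [0,0,5.6],
  ],
)

```text
clock: 11.03
eef_pos: [509.8, 79.3, 156.0]
tcp_rot: [3.141, -0.001, 0.408]
contact_force: [-0.3, 0.3, -0.6]
opening: 0.34
grasp_force: 29.9
```

Run:
```python
from h import *
st(); print(go([544,4,150]))
```

```text
11.0333 [509.8  79.3 156. ] [ 3.141e+00 -1.000e-03  4.080e-01] [-0.3  0.3 -0.6] 0.34 29.9 [0.15 0.27 1.94 0.   0.93 1.31]
[0.04 2.07 0.15]
```

Call:
play_rows(
  dp=[
    [0.01,0.6,0],
    [0.02,1.2,0],
    [0.03,1.8,0],
    [0.04,2.07,0],
    [0.04,2.07,0],
  ],
  rot=[
    [0,0,1.1],
    [0,0,2.2],
    [0,0,3.34],
    [0,0,3.34],
    [0,0,3.34],
  ],
)

```text
clock: 11.45
eef_pos: [545.1, 3.7, 155.7]
tcp_rot: [3.141, -0.002, 0.064]
contact_force: [0.2, 0.1, -0.7]
opening: 0.34
grasp_force: 29.9
```

Call:
play_rows(
  dp=[
    [0,0,0],
    [0,0,0],
  ],
  rot=[
    [0,0,0],
    [0,0,0],
  ],
)

```text
clock: 11.62
eef_pos: [543.5, 6.2, 155.1]
tcp_rot: [-3.141, 0.0, 0.066]
contact_force: [0.6, -0.0, -0.8]
opening: 0.337
grasp_force: 29.9
```

Run:
```python
from h import *
st(); print(go([544,4,72]))
s=snap('scene','scene6.png');g=snap('top','top6.png')
b=cv2.resize(s['color'][150:270,250:370],(600,600),interpolation=cv2.INTER_CUBIC)
cv2.imwrite('pics/c6.png',b[:,:,::-1])
P=telemetry.sense()['eef_pos']
for p in [[544,4,58],[544,4,24],[P[0],P[1],P[2]-40]]: print((proj(s,p)-[250,150])*5)
```

```text
11.6167 [543.5   6.2 155.1] [-3.141  0.     0.066] [ 0.6 -0.  -0.8] 0.337 29.9 [0.01 0.32 1.88 0.   0.95 1.51]
[0.01 0.06 2.08]
[362.55880833 498.50420587]
[361.36415185 544.01035997]
[371.47283313 417.35777681]
```

View pics/c6.png

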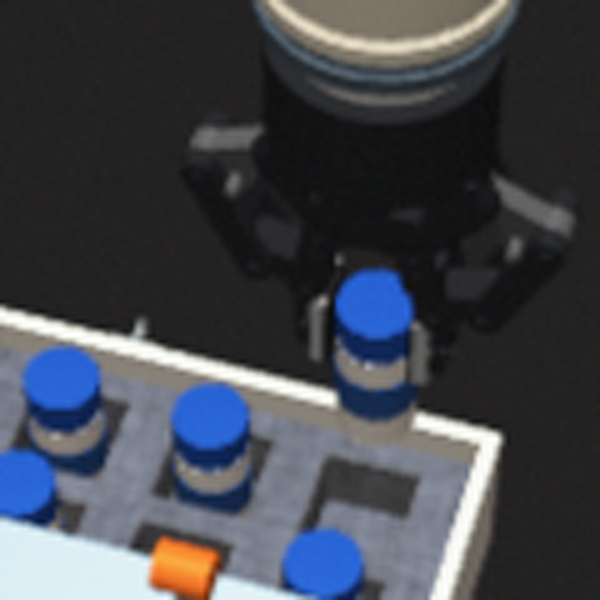

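Vial held upright above the pocket (vial bottom ≈(376,425), pocket mouth centre ≈(365,503), predicted (363,498)). Descend.

Call:
play_rows(
  dp=[
    [0.01,0.05,0.3],
    [0.01,0.05,0.8],
    [0.01,0.05,1.3],
    [0.01,0.05,1.75],
    [0.01,0.05,2.05],
  ],
  rot=[
    [0,0,0],
    [0,0,0],
    [0,0,0],
    [0,0,0],
    [0,0,0],
  ],
)

```text
clock: 12.13
eef_pos: [544.6, 4.0, 71.1]
tcp_rot: [-3.142, -0.0, 0.065]
contact_force: [2.4, 0.1, 0.2]
opening: 0.338
grasp_force: 30.1
```

Call:
play_rows(
  dp=[
    [0,0,0],
    [0,0,0.06],
    [0,0,0.06],
  ],
  rot=[
    [0,0,0],
    [0,0,0],
    [0,0,0],
  ],
)

```text
clock: 12.38
eef_pos: [544.2, 3.7, 70.5]
tcp_rot: [-3.142, 0.001, 0.064]
contact_force: [-0.4, 0.2, -0.8]
opening: 0.338
grasp_force: 29.9
```

Call:
play_rows(
  dp=[
    [0,0,0.06],
    [0,0,0.06],
  ],
  rot=[
    [0,0,0],
    [0,0,0],
  ],
)

```text
clock: 12.55
eef_pos: [544.3, 3.5, 68.5]
tcp_rot: [-3.142, 0.0, 0.064]
contact_force: [-0.9, -0.1, -0.7]
opening: 0.346
grasp_force: 29.9
```

Call:
play_rows(
  dp=[
    [0,0,0.05],
    [0,0,0.05],
  ],
  rot=[
    [0,0,0],
    [0,0,0],
  ],
)

```text
clock: 12.72
eef_pos: [544.4, 3.5, 66.2]
tcp_rot: [-3.142, 0.0, 0.064]
contact_force: [0.3, 0.2, 0.1]
opening: 0.34
grasp_force: 29.9
```

Call:
play_rows(
  dp=[
    [0,0,0.04],
    [0,0,0.04],
  ],
  rot=[
    [0,0,0],
    [0,0,0],
  ],
)

```text
clock: 12.88
eef_pos: [544.9, 3.5, 64.9]
tcp_rot: [-3.142, -0.001, 0.064]
contact_force: [-0.5, 0.3, 3.0]
opening: 0.338
grasp_force: 30.3
```

Call:
play_rows(
  dp=[
    [0,0,0.04],
    [0,0,0.04],
  ],
  rot=[
    [0,0,0],
    [0,0,0],
  ],
)

```text
clock: 13.05
eef_pos: [545.8, 3.8, 64.6]
tcp_rot: [-3.141, -0.002, 0.064]
contact_force: [-2.1, 3.2, 16.1]
opening: 0.339
grasp_force: 31.6
```

Call:
play_rows(
  dp=[
    [0,0,0.03],
    [0,0,0.03],
  ],
  rot=[
    [0,0,0],
    [0,0,0],
  ],
)

```text
clock: 13.22
eef_pos: [546.4, 3.9, 64.3]
tcp_rot: [-3.141, -0.004, 0.064]
contact_force: [-4.6, 2.3, 26.0]
opening: 0.341
grasp_force: 32.8
```

Floor reached at z≈64.6 (= 24 + 40.6). Release and rise.

Call:
play_rows(
  dp=[
    [0,0,-0.06],
    [0,0,-0.06],
    [0,0,-0.06],
    [0,0,-0.3],
    [0,0,-0.9],
  ],
  rot=[
    [0,0,0],
    [0,0,0],
    [0,0,0],
    [0,0,0],
    [0,0,0],
  ],
  fingers=0.46,
)

```text
clock: 13.63
eef_pos: [542.1, 3.5, 95.7]
tcp_rot: [-3.141, 0.006, 0.064]
contact_force: [-0.5, -0.7, -0.9]
opening: 0.457
grasp_force: 0.0
```

Call:
play_rows(
  dp=[
    [0,0,-0.8],
    [0,0,-1.6],
    [0,-0.5,-1.8],
    [0,-1.2,-1.8],
    [0,-2.0,-1.8],
  ],
  rot=[
    [0,0,0],
    [0,0,0],
    [0,0,0],
    [0,0,0],
    [0,0,0],
  ],
)

```text
clock: 14.05
eef_pos: [540.0, 83.4, 171.4]
tcp_rot: [3.142, -0.002, 0.062]
contact_force: [0.3, 0.7, -0.2]
opening: 0.457
grasp_force: 0.0
```

Run:
```python
from h import *
st(); print(go([569.7,353.5,120]))
def caps(g):
    h=cv2.cvtColor(g['color'],cv2.COLOR_RGB2HSV); m=cv2.inRange(h,(100,130,110),(125,255,255)); n,l,t,c=cv2.connectedComponentsWithStats(m)
    return [(c[i].round(1),t[i,4]) for i in range(1,n) if t[i,4]>30]
g=snap('top','top7.png')
for c,a in caps(g):
    if c[0]>280 and c[0]<400: print(c,a,ray(g,*c,94).round(1))
    elif c[0]<215:print(c,a,ray(g,*c,70).round(1))
```

```text
14.05 [540.   83.4 171.4] [ 3.142e+00 -2.000e-03  6.200e-02] [ 0.3  0.7 -0.2] 0.457 0.0 [ 0.15  0.3   1.86 -0.    0.98  1.66]
[ 1.16 -6.69  1.29]
[ 59.7 192.1] 76 [636.4 656.6  70. ]
[364.1 204.8] 118 [ 601.6 -112.5   94. ]
[315.8 207.6] 120 [594.6   7.   94. ]
[178.3 218.4] 120 [569.7 354.   70. ]
[365.3 224.8] 123 [ 552.  -115.3   94. ]
[341.2 226.4] 116 [548.  -55.8  94. ]
[316.6 229.3] 116 [540.7   4.9  94. ]
```

Vial is seated in pocket2 (cap at (540.7,4.9)). Now spare A.

Call:
play_rows(
  dp=[
    [0.12,-0.9,0.1],
    [0.25,-1.8,0.2],
    [0.4,-2.7,0.3],
    [0.55,-3.6,0.4],
    [0.7,-4.5,0.5],
  ],
  rot=[
    [0,0,0.9],
    [0,0,1.8],
    [0,0,2.7],
    [0,0,3.6],
    [0,0,4.4],
  ],
  fingers=0.62,
)

```text
clock: 14.52
eef_pos: [555.6, 266.4, 149.8]
tcp_rot: [3.141, 0.0, -0.402]
contact_force: [0.2, -0.5, 0.4]
opening: 0.623
grasp_force: 0.0
```

Run:
```python
from h import *
st(); print(go([569.7,353.7,120]))
```

```text
14.5167 [555.6 266.4 149.8] [ 3.141  0.    -0.402] [ 0.2 -0.5  0.4] 0.623 0.0 [ 0.44  0.42  1.72 -0.    0.99  2.42]
[-0.53 -2.15  0.75]
```

Call:
play_rows(
  dp=[
    [-0.2,-0.8,0.1],
    [-0.4,-1.6,0.4],
    [-0.53,-2.15,0.75],
    [-0.53,-2.15,0.75],
    [-0.53,-2.15,0.75],
  ],
  rot=[
    [0,0,0],
    [0,0,0],
    [0,0,0],
    [0,0,0],
    [0,0,0],
  ],
)

```text
clock: 14.93
eef_pos: [568.6, 352.8, 118.7]
tcp_rot: [3.14, 0.001, -0.395]
contact_force: [0.5, -0.6, -0.6]
opening: 0.621
grasp_force: 0.0
```

Run:
```python
from h import *
st(); print(go([569.7,353.7,39]))
```

```text
14.9333 [568.6 352.8 118.7] [ 3.14e+00  1.00e-03 -3.95e-01] [ 0.5 -0.6 -0.6] 0.621 0.0 [ 0.55  0.54  1.62 -0.    0.99  2.52]
[ 0.02 -0.04  1.99]
```

Call:
play_rows(
  dp=[
    [0.02,-0.03,0.7],
    [0.02,-0.03,1.4],
    [0.02,-0.03,1.99],
    [0.02,-0.03,1.99],
    [0.02,-0.03,1.99],
  ],
  rot=[
    [0,0,0],
    [0,0,0],
    [0,0,0],
    [0,0,0],
    [0,0,0],
  ],
)

```text
clock: 15.35
eef_pos: [570.1, 351.6, 40.0]
tcp_rot: [3.139, 0.001, -0.398]
contact_force: [1.2, 0.6, 0.2]
opening: 0.619
grasp_force: 0.0
```

Call:
play_rows(
  dp=[
    [0,0,0],
    [0,0,0],
    [0,0,0],
    [0,0,0],
    [0,0,0],
  ],
  rot=[
    [0,0,0],
    [0,0,0],
    [0,0,0],
    [0,0,0],
    [0,0,0],
  ],
  fingers=0,
  grip_force=30,
)

```text
clock: 15.77
eef_pos: [572.0, 353.4, 42.5]
tcp_rot: [-3.139, -0.002, -0.397]
contact_force: [-0.8, -3.4, 7.8]
opening: 0.343
grasp_force: 29.8
```

Call:
play_rows(
  dp=[
    [0,0,0],
    [0,0,-0.3],
    [0,0,-1.1],
    [0,0,-2.0],
    [0,0,-2.9],
  ],
  rot=[
    [0,0,0],
    [0,0,0],
    [0,0,0],
    [0,0,0],
    [0,0,0],
  ],
)

```text
clock: 16.18
eef_pos: [570.3, 353.0, 158.3]
tcp_rot: [3.141, 0.0, -0.397]
contact_force: [1.4, 0.6, -1.4]
opening: 0.338
grasp_force: 29.8
```

Run:
```python
from h import *
st(); print(go([598,-53,157]))
```

```text
16.1833 [570.3 353.  158.3] [ 3.141  0.    -0.397] [ 1.4  0.6 -1.4] 0.338 29.8 [0.55 0.49 1.59 0.   1.06 2.52]
[4.56 9.09 0.03]
```

Call:
play_rows(
  dp=[
    [0.25,0.5,0],
    [0.6,1.2,0],
    [1.0,2.0,0],
    [1.4,2.8,0],
    [1.8,3.6,0],
  ],
  rot=[
    [0,0,-0.5],
    [0,0,-1.3],
    [0,0,-2.2],
    [0,0,-3.2],
    [0,0,-4.35],
  ],
)

```text
clock: 16.6
eef_pos: [581.5, 191.3, 157.7]
tcp_rot: [-3.141, -0.002, 0.065]
contact_force: [1.4, -0.3, -0.5]
opening: 0.339
grasp_force: 29.8
```

Run:
```python
from h import *
st(); print(go([598,-53,157]))
```

```text
16.6 [581.5 191.3 157.7] [-3.141e+00 -2.000e-03  6.500e-02] [ 1.4 -0.3 -0.5] 0.339 29.8 [0.32 0.41 1.73 0.   1.   1.82]
[0.02 6.12 0.02]
```

Call:
play_rows(
  dp=[
    [0,0.85,0],
    [0,1.7,0],
    [0,2.55,0],
    [0,3.4,0],
    [0,4.2,0],
  ],
  rot=[
    [0,0,0],
    [0,0,0],
    [0,0,0],
    [0,0,0],
    [0,0,0],
  ],
)

```text
clock: 17.02
eef_pos: [591.5, 23.0, 157.7]
tcp_rot: [3.142, -0.002, 0.059]
contact_force: [0.5, 0.8, -0.6]
opening: 0.341
grasp_force: 29.8
```

Call:
play_rows(
  dp=[
    [0.01,0.8,0],
    [0.02,1.5,0],
    [0.02,1.92,0],
    [0.02,1.92,0],
    [0.02,1.92,0],
  ],
  rot=[
    [0,0,0],
    [0,0,0],
    [0,0,0],
    [0,0,0],
    [0,0,0],
  ],
)

```text
clock: 17.43
eef_pos: [596.9, -52.5, 157.2]
tcp_rot: [-3.141, -0.001, 0.057]
contact_force: [-0.6, 0.2, -0.1]
opening: 0.34
grasp_force: 29.8
```

Run:
```python
from h import *
st(); print(go([598,-53,73]))
s=snap('scene','scene8.png')
b=cv2.resize(s['color'][150:270,220:340],(600,600),interpolation=cv2.INTER_CUBIC)
cv2.imwrite('pics/c8.png',b[:,:,::-1])
```

```text
17.4333 [596.9 -52.5 157.2] [-3.141e+00 -1.000e-03  5.700e-02] [-0.6  0.2 -0.1] 0.34 29.8 [-0.09  0.39  1.76  0.    0.99  1.42]
[0.02 0.01 2.11]
```

View pics/c8.png

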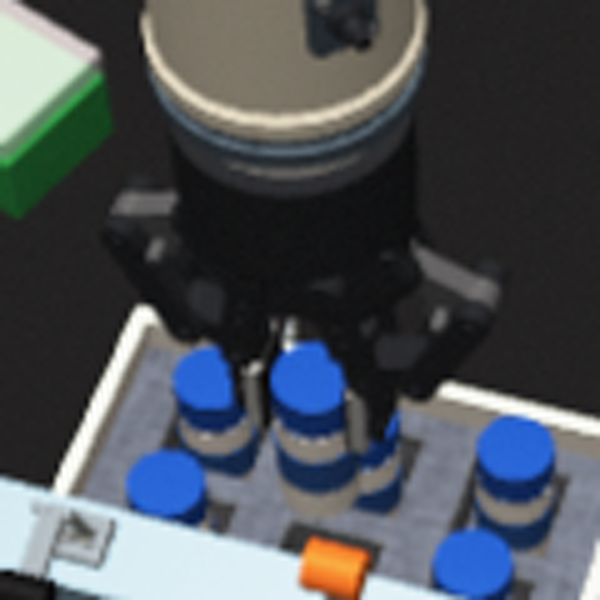

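Vial held above pocket4, neighbours clear. Descend.

Call:
play_rows(
  dp=[
    [0.02,0.01,0.3],
    [0.02,0.01,0.8],
    [0.02,0.01,1.3],
    [0.02,0.01,1.75],
    [0.02,0.01,2.08],
  ],
  rot=[
    [0,0,0],
    [0,0,0],
    [0,0,0],
    [0,0,0],
    [0,0,0],
  ],
)

```text
clock: 17.9
eef_pos: [596.5, -50.8, 70.8]
tcp_rot: [-3.141, 0.002, 0.06]
contact_force: [0.3, -0.4, -1.6]
opening: 0.337
grasp_force: 29.8
```

Call:
play_rows(
  dp=[
    [0,0,0],
    [0,0,0.07],
    [0,0,0.07],
  ],
  rot=[
    [0,0,0],
    [0,0,0],
    [0,0,0],
  ],
)

```text
clock: 18.15
eef_pos: [597.7, -51.8, 70.3]
tcp_rot: [3.142, -0.0, 0.059]
contact_force: [-0.2, -0.7, -0.6]
opening: 0.34
grasp_force: 29.8
```

Call:
play_rows(
  dp=[
    [0,0,0.05],
    [0,0,0.05],
  ],
  rot=[
    [0,0,0],
    [0,0,0],
  ],
)

```text
clock: 18.32
eef_pos: [597.9, -52.2, 68.7]
tcp_rot: [3.141, -0.001, 0.059]
contact_force: [-0.1, 0.9, -0.6]
opening: 0.342
grasp_force: 29.8
```

Call:
play_rows(
  dp=[
    [0,0,0.04],
    [0,0,0.04],
  ],
  rot=[
    [0,0,0],
    [0,0,0],
  ],
)

```text
clock: 18.48
eef_pos: [597.6, -52.3, 66.8]
tcp_rot: [3.142, -0.001, 0.059]
contact_force: [-0.3, -0.4, -0.9]
opening: 0.34
grasp_force: 29.8
```

Call:
play_rows(
  dp=[
    [0,0,0.03],
    [0,0,0.03],
  ],
  rot=[
    [0,0,0],
    [0,0,0],
  ],
)

```text
clock: 18.65
eef_pos: [598.1, -52.4, 66.5]
tcp_rot: [3.141, -0.001, 0.059]
contact_force: [-2.4, -0.8, 9.0]
opening: 0.339
grasp_force: 30.7
```

Call:
play_rows(
  dp=[
    [0,0,0.02],
    [0,0,0.02],
  ],
  rot=[
    [0,0,0],
    [0,0,0],
  ],
)

```text
clock: 18.82
eef_pos: [598.3, -52.4, 66.5]
tcp_rot: [3.141, -0.002, 0.059]
contact_force: [-4.4, 0.4, 15.9]
opening: 0.344
grasp_force: 31.5
```

Floor contact at z 66.5 as expected. Release, rise, retreat to the front-left.

Call:
play_rows(
  dp=[
    [0,0,-0.04],
    [0,0,-0.04],
    [0,0,-0.04],
    [0,0,-0.3],
    [0,0,-0.9],
  ],
  rot=[
    [0,0,0],
    [0,0,0],
    [0,0,0],
    [0,0,0],
    [0,0,0],
  ],
  fingers=0.46,
)

```text
clock: 19.23
eef_pos: [595.2, -52.1, 98.5]
tcp_rot: [-3.141, 0.006, 0.059]
contact_force: [0.3, 0.3, -0.7]
opening: 0.456
grasp_force: 0.0
```

Call:
play_rows(
  dp=[
    [0,0,-0.8],
    [0,0,-1.6],
    [0,-0.6,-2.2],
    [0,-1.4,-2.5],
    [0,-2.2,-2.5],
  ],
  rot=[
    [0,0,0],
    [0,0,0],
    [0,0,0],
    [0,0,0],
    [0,0,0],
  ],
)

```text
clock: 19.65
eef_pos: [594.2, 36.1, 204.9]
tcp_rot: [3.142, -0.006, 0.057]
contact_force: [1.5, 0.8, -0.8]
opening: 0.46
grasp_force: 0.0
```

Call:
play_rows(
  dp=[
    [-0.4,-0.7,0],
    [-0.8,-1.4,0],
    [-1.2,-2.1,0],
    [-1.6,-2.8,0],
    [-1.6,-2.8,0],
  ],
  rot=[
    [0,0,0],
    [0,0,0],
    [0,0,0],
    [0,0,0],
    [0,0,0],
  ],
)

```text
clock: 20.07
eef_pos: [518.8, 147.1, 201.0]
tcp_rot: [-3.14, 0.002, 0.061]
contact_force: [0.3, 0.2, -0.4]
opening: 0.462
grasp_force: 0.0
```

Call:
play_rows(
  dp=[
    [0,0,0],
    [0,0,0],
    [0,0,0],
  ],
  rot=[
    [0,0,0],
    [0,0,0],
    [0,0,0],
  ],
)

```text
clock: 20.32
eef_pos: [522.5, 143.0, 200.8]
tcp_rot: [3.141, -0.001, 0.058]
contact_force: [-0.1, 0.0, -0.4]
opening: 0.464
grasp_force: 0.0
```

Run:
```python
from h import *
st()
g=snap('top','top9.png');s=snap('scene','scene9.png')
h=cv2.cvtColor(g['color'],cv2.COLOR_RGB2HSV); m=cv2.inRange(h,(100,130,110),(125,255,255)); n,l,t,c=cv2.connectedComponentsWithStats(m)
for i in range(1,n):
    if t[i,4]>30 and 280<c[i][0]<400: print(t[i,4],ray(g,*c[i],94).round(1))
a=cv2.resize(g['color'][160:280,280:400],(400,400),interpolation=cv2.INTER_CUBIC)
b=cv2.resize(s['color'][140:290,210:360],(400,400),interpolation=cv2.INTER_CUBIC)
cv2.imwrite('pics/c9.png',np.hstack([a,b])[:,:,::-1])
```

```text
20.3167 [522.5 143.  200.8] [ 3.141e+00 -1.000e-03  5.800e-02] [-0.1  0.  -0.4] 0.464 0.0 [ 0.26  0.26  1.84 -0.    1.04  1.78]
118 [ 601.5 -112.6   94. ]
121 [595.9 -51.4  94. ]
120 [594.5   7.   94. ]
123 [ 551.9 -115.2   94. ]
117 [548.  -55.7  94. ]
115 [540.9   4.9  94. ]
```

View pics/c9.png

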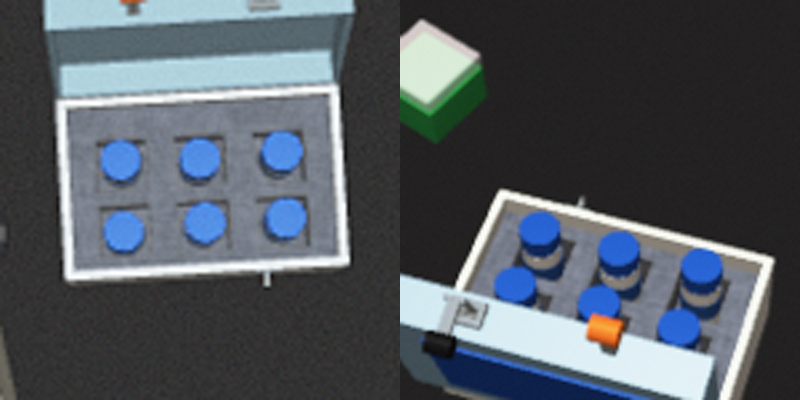

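All six pockets are filled and upright (top crop caps at (120,160),(200,158),(281,152),(124,231),(205,222),(286,218)). The lid leans back, the hasp is clear and the arm touches nothing.

```bash
python3 -c "
from h import *
print(r.sign_off())"
```

```text
the job is handed in; nothing more can be done
None
```

The job is handed in: the hasp is swung up clear, the lid leans back open past upright, and spare vials A and B stand seated in the two empty pockets (rear middle and front left), with the stocked vials still in place and nothing else handled; no verdict came back.

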